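# Scoop the spacers into the kit box

## Robot

A 6-joint arm with a two-finger parallel gripper is mounted at the origin on the work surface. World frame = base frame: x ahead of the robot, y to its left, z up, the work surface at z = 0. Lengths are in mm, angles in degrees, forces in N, time in s.
With the tool pointing down it reaches from about 350 to 850 mm from the base axis. Payload 8.1 kg.
Tool frame: the origin (TCP) lies at the centre of the arm's flange, where the gripper is bolted on; the fingertips stand 186 mm ahead of it and the grasp point (between the pads) lies 167 mm ahead of it (arm.tip_extent is the distance from the TCP to the fingertips, in mm); z points along the fingers, y is the line along which they close (so a half turn about z gives the same grasp; the last joint's range is limited). The gripper opens to 93 mm and grips with 3 to 60 N. Pads are 15 mm wide; open, the fingers measure 128 mm over their backs; the gripper's body (75 mm by 188 mm) begins 65 mm behind the grasp point.
Start: joints at [60.252, 7.471, 85.268, -0, 87.261, -4.893], TCP at [252.174, 544.44, 404.735] pointing down, gripper open.
Joint ranges: [-169.43, 169.43], [-51.17, 129.36], [1.28, 143.12], [-76.62, 256.62], [0, 156.53], [-152.29, 152.29]. Speed limits (degrees/s): [136.94, 136.94, 159.86, 180, 180, 180].

## Interface

Orientations are given as [roll, pitch, yaw] about the fixed x, y, z axes, in that order (R = Rz(yaw) Ry(pitch) Rx(roll)).
In Python, from plant import arm gives the robot as it stands.
- The arm moves only by the tool apply_moves, never from a script. Its argument "increments" is one flat list of numbers, 7 for each row, row after row: the shift along the tool's x, y, z as a fraction of full scale, then the turn, a rotation vector about the tool's x, y, z as a fraction of full scale, then the opening, from 0 (shut) to 1 (fully open). In form: [x, y, z, rx, ry, rz, fingers, x, y, z, rx, ry, rz, fingers, ...]. A call has exactly 8 rows; each row shifts and turns the commanded pose from where the row before left it, along the tool's axes as they then stand; what a row does not reach is not made up. Full scale, the value 1, is 40 mm for a shift and 5 degrees for a turn. A row lasts 1/8 s, in which the tool goes at most 62.5 mm and 10.7 degrees, less where a joint would pass 70% of its speed; a pose out of reach is approached as far as the arm can. A call with a number of a shift or a turn outside -1 to 1 is refused whole. A call with a gripper value outside its range is refused whole. The fingers move at their own pace and stop on an object; "force" is the grip in N (left out, the last holds). Time passes only in rows, so rows that do not move let the fingers close, or fill a call up. It gives the time, the measured TCP pose, the force, the opening and the grip force at its end, in the units of the state.
- arm.state(): the state, without advancing time (a new reading comes with each control period).
- arm.grab_frame(name): name is "scene" or "side" or "wrist"; returns a dict with "frame" (480x640x3 uint8, blue, green, red), "intrinsics" (3x3 intrinsics, pixels), "k1" (the pictures are not rectified: a ray, as slopes to the right and down, at radius r is drawn at 1 + k1 r^2 times it, then the intrinsics apply), "rvec" (rotation vector, rad) and "tvec" (3), from world to camera coordinates, as OpenCV has them. Camera axes: x right, y down, z forward; pixel columns grow to the right and rows downward; lengths in mm; the calibration is good to about 2 mm. A picture is of the moment at which its call begins. There is no depth.
- arm.hand_in(): hands the job in; it is judged then, once.
The state is a dict: "t": time; "q": joint angles; "joint_velocities": joint speeds; "effort": joint torques, N m; "ee_pos": TCP position; "tool_rot": TCP orientation; "force": force on the tool from outside, world axes, zero at the start; "torque": the same for the moment, N m; "grip_width": finger opening in mm; "gripper_force": force on a finger pad.
Only numpy, scipy, OpenCV 4.12 (cv2) and the standard library are available. Lean on these libraries where they do the work, as an engineer would, in place of code of your own. Each camera call takes 0.05 s, during which the arm holds its last target. There are 200 camera calls.

## Task

Using the hand scoop, scoop the six hexagonal steel spacers out of the long teal sorting tray and tip them all into the square cardboard kit box, without touching the spacers with the fingers. Then set the scoop down upright on the middle of its black rubber mat and let go. Leave the other things on the bench where they stand.

Things in the scene. Friction and masses are not known exactly. Their poses are not given: they have to be found in the camera images.
- scoop: Aluminium hand scoop, black handle. Origin: centre of pan's underside; +x to the open nose, z up. Pan 104 mm long (lip at x +52), 100 wide; floor 2.5 mm, 1.5 at the lip; walls 2.5 mm thick, 36 high at the back and both sides (sides end at x +40). Handle: level bar along x above the midline, 20 mm wide, 24 tall, axis at z 85, x -60 to +30, on a post at the back (rearmost x -60). About 0.2 kg
- scoop_grip (a point): middle of the handle bar, where to grip: in the scoop's frame x -10 mm, z 85 mm; axes as the scoop's
- scoop_lip (a point): middle of the scoop's front lip, underside: x +52 mm, z 0 in its frame; axes as the scoop's
- mat: black rubber mat, 170 mm (x) by 150 mm (y), 3 mm thick, fixed to the bench; the scoop starts on it and belongs there. Origin: centre of its underside
- tray: teal sorting tray, fixed. Origin: centre of the floor's underside; x along it. Flat inner floor x -140 to +140 mm, 120 wide, its surface at z 3; walls 4 mm thick, 50 high, upright at x -140 and along the sides (71 high at x above +97; 12 mm rim flange outside). The +x end is a higher backstop leaning outward 30 degrees, from x +140 at the floor to x +179 at 71 high. Spacers start at x above -10
- kit_box: open cardboard kit box, square, 160 mm by 160 mm outside, 60 mm high, walls and floor 4 mm, narrow flaps at the rim (172 mm over all), fixed to the bench. Origin: centre of its underside
- spacer0: steel hexagonal spacer, 26 mm across flats, 32 mm long, bevelled ends, dark bore; one of six alike, about 50 g. Origin: its centre; its x is its long axis
- spacer1: steel hexagonal spacer, 26 mm across flats, 32 mm long, bevelled ends, dark bore; one of six alike, about 50 g. Origin: its centre; its x is its long axis
- spacer2: steel hexagonal spacer, 26 mm across flats, 32 mm long, bevelled ends, dark bore; one of six alike, about 50 g. Origin: its centre; its x is its long axis
- spacer3: steel hexagonal spacer, 26 mm across flats, 32 mm long, bevelled ends, dark bore; one of six alike, about 50 g. Origin: its centre; its x is its long axis
- spacer4: steel hexagonal spacer, 26 mm across flats, 32 mm long, bevelled ends, dark bore; one of six alike, about 50 g. Origin: its centre; its x is its long axis
- spacer5: steel hexagonal spacer, 26 mm across flats, 32 mm long, bevelled ends, dark bore; one of six alike, about 50 g. Origin: its centre; its x is its long axis
- cup: bystander: clear plastic cup, 72 mm across, 105 mm tall, standing. Origin: centre of its underside
- oil_bottle: bystander: white plastic bottle, 56 mm across, 150 mm tall, standing. Origin: centre of its underside
- screwdriver: bystander: screwdriver with red handle, 200 mm long, lying. Its x is its long axis
- spool: bystander: grey plastic spool, 70 mm across, 50 mm tall. Origin: centre of its underside
- profile: bystander: piece of aluminium profile, 160 mm long (x), 30 mm wide, 26 mm tall, lying. Origin: centre of its underside

How it is judged:
By the outcome, as a careful person would: the job done as asked, in the order asked, and still so for the second after the job is handed in, with the robot touching nothing.
It also fails if it takes over 72 s, if anything falls off the work surface, if the arm or the gripper's body presses on something with over 40 N, if the wrist force passes 120 N, or if a joint passes its speed limit or range.

## Working session

There is one attempt and no reset: what is moved stays moved. The work goes in short steps, Python scripts to look and compute and a tool call to move; the robot and the scene stay as the last step left them, time stands still between calls to the robot, and variables do not carry over. Pictures are saved under pics/ and viewed, at most 10 in all, crops included, and the job is handed in when it is done.

Besides the shell and the picture viewer there is one more tool, called as name(argument=value, ...) on one line, values as JSON. apply_moves: Moves the arm, as the interface text tells. Shift numbers are shares of 40 mm and turn numbers shares of 5 degrees, none past 1 either way. Its arguments: {"type":"object","properties":{"increments":{"type":"array"},"force":{"type":"number"}},"required":["increments"]}

```bash
ls; mkdir -p pics; cat > h.py <<'E'
import numpy as np, cv2
from plant import arm
from scipy.spatial.transform import Rotation as R
def cam(n):
    d=arm.grab_frame(n); d['R']=cv2.Rodrigues(np.array(d['rvec'],float))[0]; d['t']=np.array(d['tvec'],float).ravel(); d['K']=np.array(d['intrinsics'],float); return d
def dist(d): return np.array([d['k1'],0,0,0,0],float)
def ray(d,uv):
    p=cv2.undistortPoints(np.array(uv,float).reshape(-1,1,2),d['K'],dist(d)).reshape(-1,2)
    v=np.c_[p,np.ones(len(p))]@d['R']; c=-d['R'].T@d['t']; return c,v
def onz(d,uv,z):
    c,v=ray(d,uv); return c+v*((z-c[2])/v[:,2])[:,None]
def proj(d,P):
    return cv2.projectPoints(np.array(P,float).reshape(-1,3),d['R'],d['t'],d['K'],dist(d))[0].reshape(-1,2)
E
python3 - <<'E'
from h import *
for n in ['scene','side','wrist']:
    d=cam(n); cv2.imwrite(f'pics/{n}0.png',d['frame']); print(n,-d['R'].T@d['t'],d['R'][2],d['k1'],d['K'][0,0])
print(arm.state())
E
```

```text
pics
scene [1283.28158405  647.39227773  990.92880977] [-0.54009849 -0.49772371 -0.67864919] -0.07253531650793263 596.6434035324957
side [ 202.28440208 -723.24059565  976.49260739] [ 0.30534188  0.60830459 -0.73261986] -0.10841053237406521 462.70451079998315
wrist [190.63358925 571.40609954 384.04013949] [ 0.21981881 -0.10300162 -0.97008781] -0.08395441058293641 426.6852212080738
{'t': 0.15, 'q': array([ 6.02505552e+01,  7.50546227e+00,  8.53159474e+01, -2.40854502e-04,
        8.72616680e+01, -4.89267687e+00]), 'joint_velocities': array([-0.04815717, -0.07648787, -0.08542758, -0.06393402, -0.03775231,
        0.1421931 ]), 'effort': array([ 1.27129428e-03, -5.60478652e+01, -4.92334056e+01,  7.68580078e-02,
        3.06048605e-02, -5.27941859e-05]), 'ee_pos': array([252.09834776, 544.27144593, 403.91557327]), 'tool_rot': array([-1.79917205e+02, -6.84596950e-03,  1.55143239e+02]), 'force': array([-0.49803813, -0.54479665, -0.21545123]), 'torque': array([ 0.00263674,  0.0415691 , -0.00729772]), 'gripper_force': 0.0, 'grip_width': 93.04757299148154}
```

View pics/scene0.png

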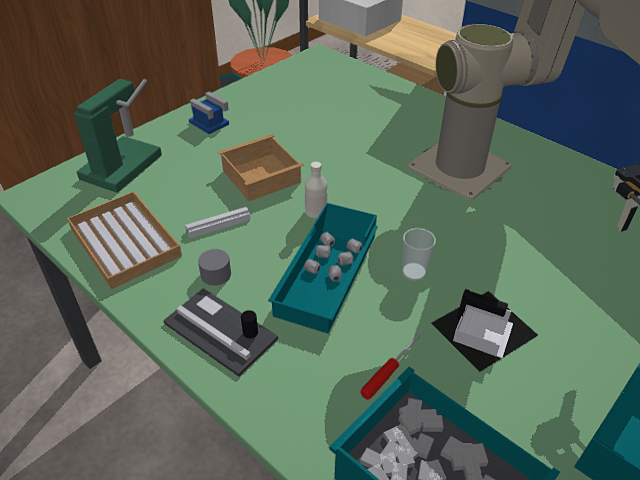

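View pics/side0.png

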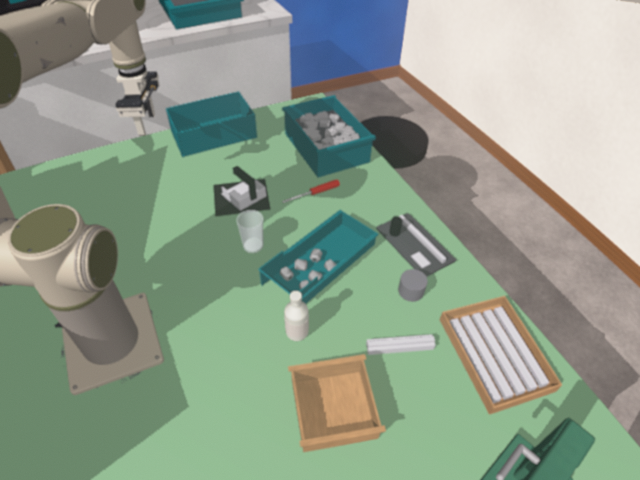

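Scene view: mat and scoop at about (485,330), cup (417,255), tray (325,265) with the six spacers at about (333,255), bottle (316,190), kit box (262,165). The side view shows the same things: mat (242,195), tray (320,255), box (335,400).

```bash
python3 - <<'E'
import cv2,numpy as np
s=cv2.imread('pics/scene0.png'); t=cv2.imread('pics/side0.png')
c=lambda im,x,y,w,h:cv2.resize(im[y:y+h,x:x+w],(400,300),interpolation=cv2.INTER_CUBIC)
a=np.vstack([np.hstack([c(s,260,195,160,120+20)[:300],c(s,425,270,120,90)]),np.hstack([c(t,255,205,130,98),c(t,200,155,80,60)])])
cv2.imwrite('pics/m1.png',a)
E
```

```text
(no output)
```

View pics/m1.png

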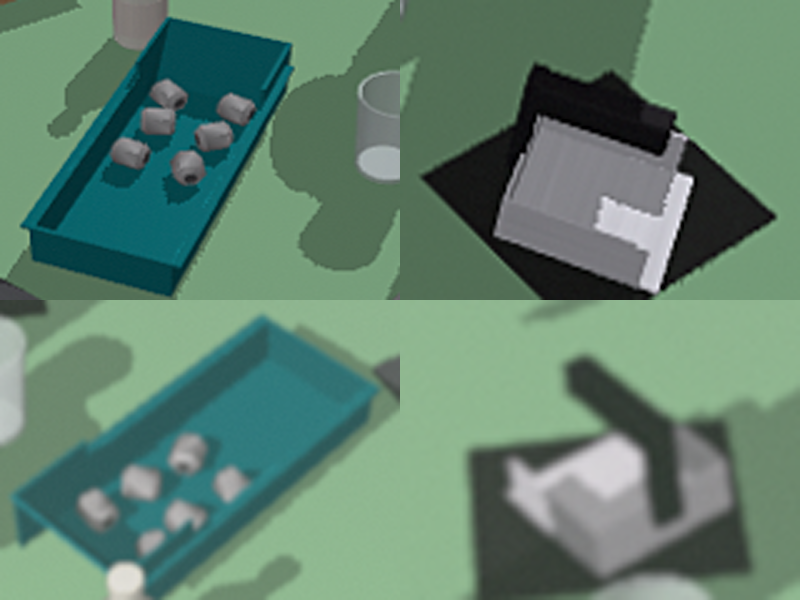

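The crops show the tray's leaning backstop at the top (crop (170,20)-(290,45)), with the six spacers lying in that half. The scoop's nose points right, with its lip from (512,324) to (501,358) in the scene image.

```bash
cat >> h.py <<'E'
def cont(m,x,y,r):
    mm=np.zeros_like(m); mm[max(0,y-r):y+r,max(0,x-r):x+r]=m[max(0,y-r):y+r,max(0,x-r):x+r]
    cs=cv2.findContours(mm,cv2.RETR_EXTERNAL,cv2.CHAIN_APPROX_NONE)[0]
    return sorted(cs,key=cv2.contourArea)[-6:][::-1]
E
python3 - <<'E'
from h import *
np.set_printoptions(precision=1,suppress=True)
for n,tr,bx,mt in [('scene',(325,265,75),(262,165,50),(485,330,56)),('side',(320,257,62),(335,400,62),(242,190,36))]:
    d=cam(n); hsv=cv2.cvtColor(d['frame'],cv2.COLOR_BGR2HSV); H,S,V=cv2.split(hsv)
    teal=((H>84)&(H<100)&(S>110)).astype(np.uint8)
    br=((H>8)&(H<22)&(S>70)).astype(np.uint8)
    dk=(d['frame'].max(2)<(40 if n=='scene' else 75)).astype(np.uint8)
    for nm,m,a,zs in [('tray',teal,tr,(50,71)),('box',br,bx,(60,)),('mat',dk,mt,(3,))]:
        c=cont(m,*a)[0]; h=cv2.convexHull(c); p=cv2.approxPolyDP(h,3,True).reshape(-1,2)
        print(n,nm,cv2.contourArea(h))
        for q in p: print('  ',q,*[onz(d,q,z)[0,:2] for z in zs])
    # spacers
    x,y,r=tr; t=np.zeros(S.shape,np.uint8); cv2.fillConvexPoly(t,cv2.convexHull(cont(teal,*tr)[0]),1)
    m=((S<70)&(t>0)).astype(np.uint8)
    k,l,st,ce=cv2.connectedComponentsWithStats(m)
    for i in range(1,k):
        if st[i,4]>15: print('  sp',st[i],onz(d,ce[i],16)[0,:2])
E
```

```text
scene tray 7963.5
   [328 203] [ 421.4 -121.7] [ 440.6 -104.5]
   [376 215] [375.1  -5.4] [395.4   9.2]
   [377 226] [405.1  22. ] [424.7  35.9]
   [325 332] [725.6 148.1] [738.1 159.2]
   [273 316] [768.   42.6] [779.5  56.1]
   [268 300] [745.    3.5] [757.   17.8]
scene box 3587.5
   [300 181] [ 413.8 -226.5]
   [248 200] [ 557.9 -265.9]
   [223 170] [ 518.7 -408.2]
   [218 152] [ 473.9 -482.6]
   [272 134] [ 310. -440.]
   [303 164] [ 354.7 -273.2]
scene mat 3871.0
   [465 290] [394.7 272.7]
   [488 292] [364.3 314.3]
   [507 304] [366.5 364.4]
   [500 358] [505.  428.7]
   [481 370] [556.6 415.7]
   [432 323] [524.3 273.4]
  sp [317 232  18  26 315] [512.5 -47.4]
  sp [338 238  24  28 333] [490.3  10.3]
  sp [304 259  16  15 170] [584.9 -22.7]
  sp [328 265  14  16 173] [564.8  30.8]
  sp [269 302   3  10  19] [733.2  -4.4]
side tray 5361.5
   [377 234] [740.3   5.5] [728.1 -11. ]
   [367 249] [687.2 -31.9] [676.2 -47.5]
   [306 301] [ 467.6 -118.7] [ 461.6 -132.4]
   [262 283] [389.7 -21.9] [385.4 -37.8]
   [262 266] [409.4  30.4] [404.7  13.3]
   [338 211] [683.4 133.4] [672.5 114. ]
side box 6971.5
   [364 355] [ 521.  -312.9]
   [384 430] [ 475.5 -478.5]
   [376 438] [ 453.  -485.6]
   [304 450] [ 315.2 -446.2]
   [289 367] [ 359.  -269.6]
side mat 617.0
   [234 184] [458.6 431.1]
   [239 211] [432.7 302.8]
   [216 214] [364.7 319.5]
   [215 186] [399.4 447.5]
  sp [310 248  13  14 132] [565.3  33.9]
  sp [294 259  14  12 140] [513.   20.3]
  sp [324 259  12  12  92] [584.3 -12.5]
  sp [280 266  14  15 144] [466.6   8.3]
  sp [308 270  14  11 105] [532.  -29.3]
  sp [264 280  23  14  94] [420.7 -17.8]
  sp [299 280  10   9  60] [493.4 -42.6]
  sp [289 290  14  11  92] [463.5 -65.9]
```

```bash
python3 - <<'E'
from h import *
np.set_printoptions(precision=1,suppress=True)
d=cam('scene'); s=cam('side')
print('lip z4',onz(d,[(512,324),(501.5,357.6)],4)[:,:2])
# crop1 handle front top corner (675,110), rear (535,65)
print('mat right',onz(d,[(537.5,334.5)],3)[:,:2])
print('handle top front/rear z100', onz(d,[(425+675/3.333,270+110/3.333),(425+535/3.333,270+65/3.333)],100)[:,:2])
print('handle side z100', onz(s,[(200+575/5-0,155+(360-300)/5),(200+(585-400)/5,155+(360-300)/5),(200+(665-400)/5,155+(425-300)/5)],100)[:,:2])
print('cup base',onz(d,[(414,271)],2)[:,:2],'side',onz(s,[(253,246)],2)[:,:2])
print('bottle top',onz(d,[(316,164)],150)[:,:2],onz(s,[(296,296)],150)[:,:2])
w=cam('wrist'); st=arm.state(); Rt=R.from_euler('xyz',st['tool_rot'],degrees=True)
print('cam in tool', Rt.inv().apply(-w['R'].T@w['t']-st['ee_pos']), Rt.inv().apply(w['R'][2]),Rt.inv().apply(w['R'][0]))
E
```

```text
lip z4 [[410.2 401.8]
 [502.8 430.6]]
mat right [[397.6 456.3]]
handle top front/rear z100 [[285.6 573.4]
 [310.  492.6]]
handle side z100 [[682.2 290.1]
 [466.2 388.9]
 [489.7 310. ]]
cup base [[424.4 152.2]] side [[422.9 149.4]]
bottle top [[ 422.9 -161.4]] [[ 424.6 -162.5]]
cam in tool [67.2 -1.2 19.9] [-0.2  0.   1. ] [ 0.  1. -0.]
```

```bash
cat >> h.py <<'E'
def plan(stages, start=None):
    """stages: [(pos, Rotation, nrows)]; prints one constant row per stage, in units of moves"""
    if start is None:
        st=arm.state(); p=np.array(st['ee_pos']); q=R.from_euler('xyz',st['tool_rot'],degrees=True)
        print('now',np.round(p,1),np.round(st['tool_rot'],1),'F',np.round(st['force'],1),'T',np.round(st['torque'],2),'grip',round(st['grip_width'],1),round(st['gripper_force'],1),'t',st['t'],'q',np.round(st['q']))
    else: p,q=start
    for P,Q,n in stages:
        w=(q.inv()*Q).as_rotvec()/n
        S=sum(R.from_rotvec(w*k).as_matrix() for k in range(n))
        s=np.linalg.solve(S,q.inv().apply(np.array(P)-p))
        r=np.round(np.r_[s/40,np.degrees(w)/5],3)
        print(n,'x',r.tolist(),'!!' if abs(r).max()>1 else '')
        for k in range(n): p=p+q.apply(r[:3]*40); q=q*R.from_rotvec(np.radians(r[3:]*5))
        print('   ->',np.round(p,1),np.round(q.as_euler('xyz',degrees=True),1))
    return p,q
def scoop(o,yaw,pitch=0,g=(-10,0,85)):
    """TCP pose for scoop origin o, heading yaw, nose-down pitch (deg); tool x = scoop x, tool z = -scoop z"""
    Rs=R.from_euler('xyz',[0,pitch,yaw],degrees=True)
    return np.array(o)+Rs.apply(np.array(g)+[0,0,167]), Rs*R.from_euler('x',180,degrees=True)
E
python3 - <<'E'
from h import *
P,Q=scoop((471.7,366.5,3),107); P[2]=400; plan([(P,Q,12)])
E
```

```text
now [252.2 544.4 404.6] [-180.    -0.   155.1] F [0.3 0.6 0.4] T [0.02 0.   0.  ] grip 92.9 0.0 t 0.4 q [60.  7. 85.  0. 87. -5.]
12 x [-0.62, 0.074, 0.01, -0.0, 0.0, 0.802] 
   -> [474.8 356.9 399.8] [-180.    0.  107.]
```

apply_moves(increments=[-0.62,0.074,0.01,0,0,0.802,1,-0.62,0.074,0.01,0,0,0.802,1,-0.62,0.074,0.01,0,0,0.802,1,-0.62,0.074,0.01,0,0,0.802,1,-0.62,0.074,0.01,0,0,0.802,1,-0.62,0.074,0.01,0,0,0.802,1,-0.62,0.074,0.01,0,0,0.802,1,-0.62,0.074,0.01,0,0,0.802,1])

```text
t: 1.4
ee_pos: [419.9, 439.1, 401.5]
tool_rot: [180.0, -0.0, 122.9]
force: [0.9, -0.1, 0.7]
grip_width: 93.1
gripper_force: 0.0
```

apply_moves(increments=[-0.62,0.074,0.01,0,0,0.802,1,-0.62,0.074,0.01,0,0,0.802,1,-0.62,0.074,0.01,0,0,0.802,1,-0.62,0.074,0.01,0,0,0.802,1,0,0,0,0,0,0,1,0,0,0,0,0,0,1,0,0,0,0,0,0,1,0,0,0,0,0,0,1])

```text
t: 2.4
ee_pos: [474.4, 357.6, 399.9]
tool_rot: [-180.0, -0.0, 107.1]
force: [0.2, 0.0, -0.2]
grip_width: 93.1
gripper_force: 0.0
```

```bash
python3 - <<'E'
from h import *
st=arm.state(); print(st['ee_pos'],st['tool_rot'],st['t'])
w=cam('wrist'); cv2.imwrite('pics/w1.png',w['frame']); 
print(proj(w,[[474.6,357,88],[471.7,366.5,3],[456.5,416.2,3],[460.7,364.8,3]]))
E
```

```text
[474.41875506 357.57046161 399.91434525] [-1.79997279e+02 -5.57525426e-03  1.07098612e+02] 2.4
[[319.23071784 227.03866431]
 [319.00625751 194.87126072]
 [319.14181198 135.30919162]
 [306.62966002 193.07828843]]
```

View pics/w1.png

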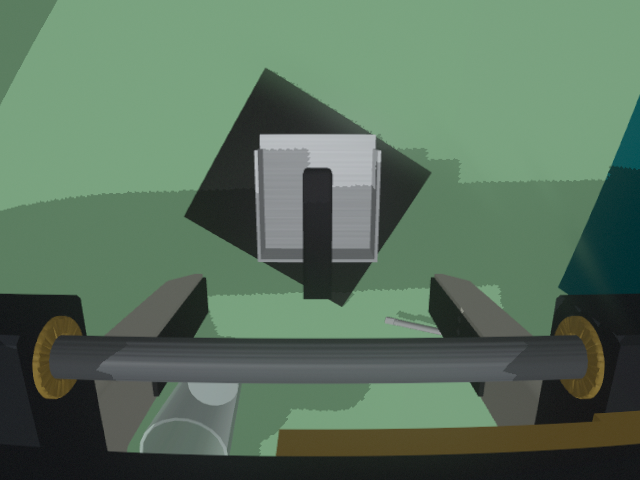

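Wrist view: the scoop is centred. Its lip runs from (260,134) to (377,134), the handle bar is upright from (317,168) to (317,299), and the mat corners are (265,68), (431,172), (342,306) and (185,215).

```bash
python3 - <<'E'
from h import *
np.set_printoptions(precision=1,suppress=True)
w=cam('wrist'); m=onz(w,[(265,68),(431,172),(342,306),(185,215)],3)[:,:2]
print('mat',m,m.mean(0),np.linalg.norm(m-np.roll(m,1,0),axis=1),np.degrees(np.arctan2(*(m[0]-m[1])[::-1])))
l=onz(w,[(260,134),(377,134)],4.5)[:,:2]; print('lip',l,l.mean(0),np.degrees(np.arctan2(*(l[1]-l[0])[::-1])))
h=onz(w,[(317.5,168),(317.5,299)],100)[:,:2]; print('handle',h,h.mean(0))
P,Q=scoop((471.7,366.5,3),107); plan([(P,Q,8)])
E
```

```text
mat [[396.6 456.2]
 [560.4 415.3]
 [524.1 271. ]
 [360.8 313.3]] [460.5 363.9] [147.2 168.9 148.8 168.7] 165.98633427316653
lip [[407.5 402.3]
 [503.8 432. ]] [455.7 417.1] 17.096771278180675
handle [[461.1 396.9]
 [488.  309.5]] [474.5 353.2]
now [474.5 357.4 399.9] [-180.    -0.   107.1] F [-0.1  0.6  0.1] T [-0.  0. -0.] grip 93.2 0.0 t 2.5 q [32.  7. 87.  0. 87. 15.]
8 x [-0.001, -0.0, 0.453, -0.0, -0.0, 0.002] 
   -> [474.6 357.1 255. ] [-180.   -0.  107.]
```

apply_moves(increments=[0.01,0.01,0.453,0,0,0,1,0.01,0.01,0.453,0,0,0,1,0,0,0.453,0,0,0,1,0,0,0.453,0,0,0,1,0,0,0.453,0,0,0,1,0,0,0.453,0,0,0,1,0,0,0.453,0,0,0,1,0,0,0.453,0,0,0,1])

```text
t: 3.5
ee_pos: [475.3, 358.0, 253.8]
tool_rot: [180.0, -0.0, 107.0]
force: [0.3, 0.5, -0.6]
grip_width: 93.0
gripper_force: 0.0
```

apply_moves(increments=[0,0,0,0,0,0,0.3,0,0,0,0,0,0,0.1,0,0,0,0,0,0,0,0,0,0,0,0,0,0,0,0,0,0,0,0,0,0,0,0,0,0,0,0,0,0,0,0,0,0,0,0,0,0,0,0,0,0], force=60)

```text
t: 4.5
ee_pos: [475.3, 357.9, 254.9]
tool_rot: [-180.0, 0.0, 107.0]
force: [-0.0, -0.9, 0.6]
grip_width: 19.7
gripper_force: 60.0
```

```bash
python3 - <<'E'
from h import *
P0,Q0=scoop((470.5,367.4,3),107,0,(-10.5,0,85))
P1=P0+[0,0,180]
P,Q=scoop((644,42,200),201.7,0,(-10.5,0,85)); plan([(P1,Q0,7),(P,Q,25)])
E
```

```text
now [475.3 357.9 254.9] [-180.    0.  107.] F [-0.  -0.9  0.6] T [-0.1   0.12 -0.03] grip 19.7 60.0 t 4.5 q [32. 13. 95.  0. 72. 15.]
7 x [-0.0, -0.006, -0.643, -0.0, 0.0, 0.001] 
   -> [473.7 357.5 435. ] [-180.    0.  107.]
25 x [-0.341, -0.217, -0.017, -0.0, -0.0, -0.758] 
   -> [653.6  45.9 452. ] [-180.    -0.  -158.3]
```

apply_moves(increments=[0,0,-0.3,0,0,0,0,0,0,-0.7,0,0,0,0,0,0,-0.7,0,0,0,0,0,0,-0.7,0,0,0,0,0,0,-0.7,0,0,0,0,0,0,-0.7,0,0,0,0,0,0,-0.7,0,0,0,0,-0.341,-0.217,-0.017,0,0,-0.758,0])

```text
t: 5.5
ee_pos: [471.3, 343.0, 439.6]
tool_rot: [179.7, -0.1, 110.9]
force: [0.3, -0.1, -2.6]
grip_width: 19.6
gripper_force: 60.0
```

apply_moves(increments=[-0.341,-0.217,-0.017,0,0,-0.758,0,-0.341,-0.217,-0.017,0,0,-0.758,0,-0.341,-0.217,-0.017,0,0,-0.758,0,-0.341,-0.217,-0.017,0,0,-0.758,0,-0.341,-0.217,-0.017,0,0,-0.758,0,-0.341,-0.217,-0.017,0,0,-0.758,0,-0.341,-0.217,-0.017,0,0,-0.758,0,-0.341,-0.217,-0.017,0,0,-0.758,0])

```text
t: 6.5
ee_pos: [474.4, 214.0, 441.8]
tool_rot: [180.0, 0.0, 141.3]
force: [0.5, -0.9, -3.1]
grip_width: 20.0
gripper_force: 60.0
```

apply_moves(increments=[-0.341,-0.217,-0.017,0,0,-0.758,0,-0.341,-0.217,-0.017,0,0,-0.758,0,-0.341,-0.217,-0.017,0,0,-0.758,0,-0.341,-0.217,-0.017,0,0,-0.758,0,-0.341,-0.217,-0.017,0,0,-0.758,0,-0.341,-0.217,-0.017,0,0,-0.758,0,-0.341,-0.217,-0.017,0,0,-0.758,0,-0.341,-0.217,-0.017,0,0,-0.758,0])

```text
t: 7.5
ee_pos: [542.3, 105.6, 447.2]
tool_rot: [180.0, 0.0, 171.6]
force: [0.8, -0.4, -3.1]
grip_width: 19.4
gripper_force: 60.0
```

apply_moves(increments=[-0.341,-0.217,-0.017,0,0,-0.758,0,-0.341,-0.217,-0.017,0,0,-0.758,0,-0.341,-0.217,-0.017,0,0,-0.758,0,-0.341,-0.217,-0.017,0,0,-0.758,0,-0.341,-0.217,-0.017,0,0,-0.758,0,-0.341,-0.217,-0.017,0,0,-0.758,0,-0.341,-0.217,-0.017,0,0,-0.758,0,-0.341,-0.217,-0.017,0,0,-0.758,0])

```text
t: 8.5
ee_pos: [655.7, 46.2, 452.5]
tool_rot: [-180.0, -0.0, -158.1]
force: [-0.1, 0.2, -2.7]
grip_width: 19.6
gripper_force: 60.0
```

```bash
python3 - <<'E'
from h import *
st=arm.state(); print(st['ee_pos'],st['tool_rot'],st['t'],st['force'],st['torque'],st['q'])
w=cam('wrist'); cv2.imwrite('pics/w2.png',w['frame'])
E
```

```text
[655.69968871  46.24358554 452.52955453] [-1.79998678e+02 -5.25998494e-04 -1.58109329e+02] 8.5 [-0.0914527   0.17634764 -2.65397132] [ 0.10102498  0.02302635 -0.00041795] [-4.32801194e-01  1.56077813e+01  7.10985397e+01 -1.42541388e-03
  9.32936633e+01 -1.12323555e+02]
```

View pics/w2.png

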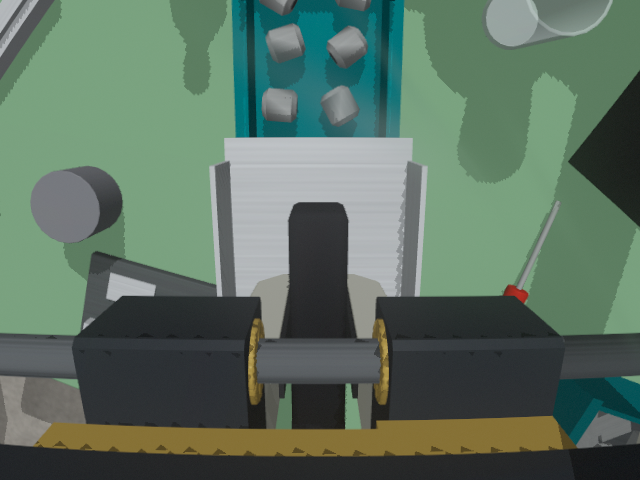

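Wrist view: the tray runs straight ahead of the nose (edges u≈235 and 402, nearly upright), with spacers at (285,43), (347,47), (280,105) and (340,105). The handle is firmly held and the scoop is level.

```bash
python3 - <<'E'
from h import *
np.set_printoptions(precision=1,suppress=True)
w=cam('wrist'); hsv=cv2.cvtColor(w['frame'],cv2.COLOR_BGR2HSV); H,S,V=cv2.split(hsv)
m=((H>84)&(H<100)&(S>110))
L=[];Rr=[]
for v in range(5,132,6):
    c=np.where(m[v,200:430])[0]+200; L.append((c.min(),v)); Rr.append((c.max()+1,v))
a=onz(w,L,50)[:,:2]; b=onz(w,Rr,50)[:,:2]
for nm,p in(('L',a),('R',b)):
    vx,vy,x0,y0=cv2.fitLine(p.astype(np.float32),cv2.DIST_HUBER,0,.01,.01).ravel(); n=np.array([-vy,vx])
    print(nm,p[0],p[-1],'ang',np.degrees(np.arctan2(vy,vx)),'res',((p-[x0,y0])@n))
mid=(a+b)/2; print('width',np.linalg.norm(a-b,axis=1)); vx,vy,x0,y0=cv2.fitLine(mid.astype(np.float32),cv2.DIST_HUBER,0,.01,.01).ravel(); print('centreline',x0,y0,np.degrees(np.arctan2(vy,vx)))
# x-position, scene: backstop-top edge line & -x end
d=cam('scene'); s=cam('side'); cv2.imwrite('pics/s2.png',d['frame'])
u=np.array([np.cos(np.radians(201.8)),np.sin(np.radians(201.8))])
for nm,cc,uv,z in [('-x L',d,(268,300),50),('-x L side',s,(377.5,233.5),50),('-x R side',s,(338.5,210.5),50),('-x R scene crop',d,(260+183/2.5,195+265/2.143),50),('bs L',d,(328,202),71),('bs R',d,(376.5,212),71),('bs R side',s,(261.5,266),71),('bs floor L',d,(260+165/2.5,195+87/2.143),3),('bs floor R',d,(260+270/2.5,195+108/2.143),3)]:
    p=onz(cc,[uv],z)[0,:2]; print(nm,p,'along',p@u,'across',p@[-u[1],u[0]])
E
```

```text
L [525.5 -83.9] [622.2 -45.7] ang 21.635996 res [ 0.1  0.  -0.1 -0.2 -0.3  0.4  0.3  0.2  0.1 -0.1 -0.2 -0.3 -0.4  0.3
  0.1  0.  -0.1 -0.3  0.4  0.3  0.1 -0. ]
R [471.4  49.2] [568.1  87.6] ang 21.54544 res [-0.1  0.1  0.3 -0.3 -0.1  0.   0.3 -0.4 -0.2  0.   0.2  0.4 -0.2  0.
  0.3 -0.4 -0.2  0.1  0.3 -0.3 -0.1  0.2]
width [143.7 144.  144.3 143.7 144.  143.4 143.8 143.2 143.5 143.9 144.2 144.5
 144.  143.5 143.9 143.3 143.7 144.1 143.6 143.1 143.5 143.9]
centreline 555.0331 5.01311 21.560925
-x L [745.    3.5] along -693.011448904736 across 273.4564634095396
-x L side [742.5   6.6] along -691.8862224517935 across 269.65255170627177
-x R side [685.7 134.7] along -686.72660990703 across 129.57382801881084
-x R scene crop [688.9 137. ] along -690.4701242690808 across 128.65443055277322
bs L [ 437.7 -107.1] along -366.6532964334209 across 262.0232070746618
bs R [385.9   3.1] along -359.4473035065794 across 140.46498869290195
bs R side [403.5  13.8] along -379.787221109516 across 137.01573667292715
bs floor L [475.3 -78.2] along -412.26938243580213 across 249.11351307925935
bs floor R [431.6  19.6] along -407.9886701457462 across 142.06117637539225
```

```bash
python3 - <<'E'
import cv2
a=cv2.imread('pics/s2.png')[190:340,255:405]; cv2.imwrite('pics/m2.png',cv2.resize(a,(600,600),interpolation=cv2.INTER_CUBIC))
E
```

```text
(no output)
```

View pics/m2.png

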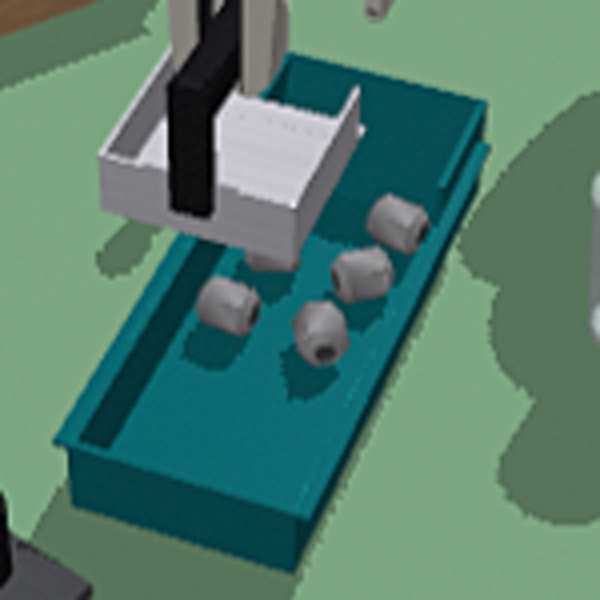

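The sharper scene view shows the flange corners at the -x end and the backstop floor line. These agree with the tray centre at about (582,16) and yaw 201.6°.

```bash
cat >> h.py <<'E'
TC=np.array([582.3,15.8,0]); TY=201.56; TR=R.from_euler('z',TY,degrees=True)
G=(-10.5,0,85)
def lip(L,pitch,yaw=TY):   # L world lip position
    return scoop(np.array(L)-R.from_euler('xyz',[0,pitch,yaw],degrees=True).apply([52,0,0]),yaw,pitch,G)
def tl(x,y,z,pitch,dyaw=0): return lip(TC+TR.apply([x,y,z]),pitch,TY+dyaw)
def totray(P): return TR.inv().apply(np.array(P)-TC)
E
python3 - <<'E'
from h import *
np.set_printoptions(precision=1,suppress=True)
w=cam('wrist'); print(totray(onz(w,[(285,43),(347,47),(280,105),(340,105),(278,5),(355,3)],16)))
d=cam('scene'); c=[(255+a/4,190+b/4) for a,b in [(398,223),(363,275),(322,335),(228,306)]]
print(totray(onz(d,c,16)))
plan([(*tl(-20,0,40,0),10),(*tl(-20,0,4,3),6)])
E
```

```text
[[ 67.   29.1  16. ]
 [ 63.6 -27.9  16. ]
 [ 11.3  34.5  16. ]
 [ 11.4 -22.   16. ]
 [100.2  35.2  16. ]
 [102.1 -34.6  16. ]]
[[112.2 -32.9  16. ]
 [ 62.8 -28.3  16. ]
 [  8.5 -23.   16. ]
 [ 10.2  35.2  16. ]]
now [654.9  46.7 452.2] [ 180.    -0.  -158.3] F [-0.7 -0.1 -2.2] T [ 0.1  0.  -0.1] grip 19.8 60.0 t 8.8 q [  -0.   16.   71.    0.   93. -112.]
10 x [-0.009, -0.005, 0.4, 0.0, -0.0, 0.003] 
   -> [659.   46.2 292.2] [ 180.    -0.  -158.4]
6 x [0.058, -0.0, 0.137, 0.0, -0.1, 0.0] 
   -> [646.7  41.4 259. ] [ 180.     3.  -158.4]
```

apply_moves(increments=[-0.009,-0.005,0.4,0,0,0,0,-0.009,-0.005,0.4,0,0,0,0,-0.009,-0.005,0.4,0,0,0,0,-0.009,-0.005,0.4,0,0,0,0,-0.009,-0.005,0.4,0,0,0,0,-0.009,-0.005,0.4,0,0,0,0,-0.009,-0.005,0.4,0,0,0,0,-0.009,-0.005,0.4,0,0,0,0])

```text
t: 9.8
ee_pos: [658.7, 46.1, 322.9]
tool_rot: [-180.0, 0.0, -158.2]
force: [0.5, -0.7, -1.6]
grip_width: 19.5
gripper_force: 60.0
```

apply_moves(increments=[-0.009,-0.005,0.4,0,0,0,0,-0.009,-0.005,0.4,0,0,0,0,0.058,0,0.137,0,-0.1,0,0,0.058,0,0.137,0,-0.1,0,0,0.058,0,0.137,0,-0.1,0,0,0.058,0,0.137,0,-0.1,0,0,0.058,0,0.137,0,-0.1,0,0,0.058,0,0.137,0,-0.1,0,0])

```text
t: 10.8
ee_pos: [647.1, 41.0, 258.6]
tool_rot: [-180.0, 3.0, -158.2]
force: [-0.5, -0.8, -2.3]
grip_width: 19.3
gripper_force: 60.0
```

```bash
python3 - <<'E'
from h import *
np.set_printoptions(precision=1,suppress=True)
st=arm.state(); Q=R.from_euler('xyz',st['tool_rot'],degrees=True); print('lip tray', totray(st['ee_pos']+Q.apply([62.5,0,252])))
plan([(*tl(-20,0,2.8,3),1),(*tl(75,0,2.8,3),8),(*tl(130,0,2.8,3),7)])
E
```

```text
lip tray [-20.5   0.5   3.6]
now [647.1  41.  258.6] [-180.     3.  -158.2] F [-0.5 -0.8 -2.3] T [ 0.   0.1 -0.1] grip 19.3 60.0 t 10.8 q [  -1.   20.   87.    1.   71. -113.]
1 x [0.009, 0.009, 0.021, 0.001, 0.009, 0.043] 
   -> [646.7  41.2 257.7] [ 180.     3.  -158.4]
8 x [0.296, -0.0, -0.016, 0.0, -0.0, -0.0] 
   -> [558.4   6.4 257.9] [ 180.     3.  -158.4]
7 x [0.197, -0.0, -0.01, 0.0, -0.0, -0.0] 
   -> [507.1 -13.9 257.8] [ 180.     3.  -158.4]
```

apply_moves(increments=[0.01,0.009,0.021,0,0,0.04,0,0.24,0,-0.013,0,0,0,0,0.24,0,-0.013,0,0,0,0,0.24,0,-0.013,0,0,0,0,0.24,0,-0.013,0,0,0,0,0.24,0,-0.013,0,0,0,0,0.24,0,-0.013,0,0,0,0,0.24,0,-0.013,0,0,0,0])

```text
t: 11.8
ee_pos: [583.6, 16.3, 258.1]
tool_rot: [180.0, 3.0, -158.4]
force: [-0.2, 0.2, -2.6]
grip_width: 19.4
gripper_force: 60.0
```

apply_moves(increments=[0.24,0,-0.013,0,0,0,0,0.24,0,-0.013,0,0,0,0,0.24,0,-0.013,0,0,0,0,0.24,0,-0.013,0,0,0,0,0.24,0,-0.013,0,0,0,0,0.24,0,-0.013,0,0,0,0,0.24,0,-0.013,0,0,0,0,0,0,0,0,0,0,0])

```text
t: 12.8
ee_pos: [520.9, -8.4, 258.0]
tool_rot: [180.0, 3.0, -158.4]
force: [0.3, 0.4, -3.8]
grip_width: 19.7
gripper_force: 60.0
```

```bash
python3 - <<'E'
from h import *
np.set_printoptions(precision=1,suppress=True)
st=arm.state(); Q=R.from_euler('xyz',st['tool_rot'],degrees=True); print('lip tray', totray(st['ee_pos']+Q.apply([62.5,0,252])))
plan([(*tl(136,0,2.8,3),4)])
w=cam('wrist'); d=cam('scene')
a=cv2.resize(d['frame'][170:330,270:430],(480,480),interpolation=cv2.INTER_CUBIC); b=cv2.resize(w['frame'][0:320,160:480],(320,320))
o=np.zeros((480,800,3),np.uint8); o[:,:480]=a; o[:320,480:]=b; cv2.imwrite('pics/m3.png',o)
E
```

```text
lip tray [115.4  -0.1   3.1]
now [520.9  -8.4 258. ] [ 180.     3.  -158.4] F [ 0.3  0.4 -3.8] T [ 0.1 -0.1  0. ] grip 19.7 60.0 t 12.8 q [  -7.    1.  108.    2.   68. -119.]
4 x [0.13, -0.0, -0.005, 0.001, -0.002, -0.0] 
   -> [501.5 -16.1 257.7] [ 180.     3.  -158.4]
```

View pics/m3.png

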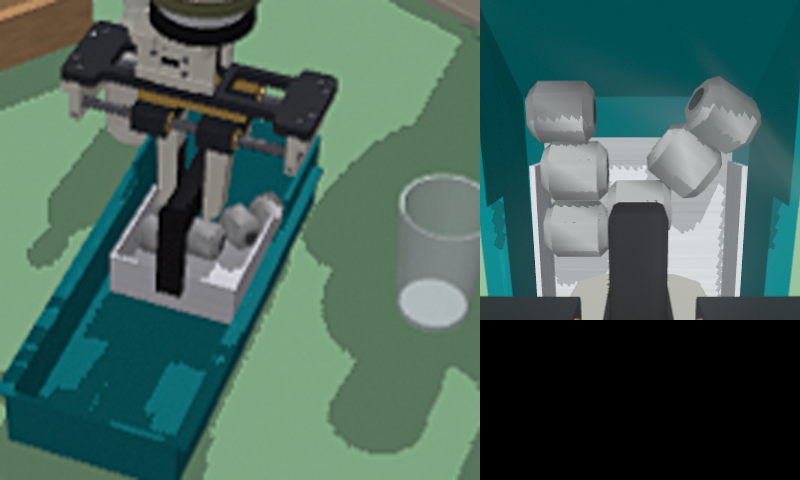

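The spacers slide well into the pan. Four are inside; the other two lie at the lip, at (560,110) and (722,112) in the crop, so I push on to the backstop.

apply_moves(increments=[0.12,0,-0.005,0,0,0,0,0.12,0,-0.005,0,0,0,0,0.12,0,-0.005,0,0,0,0,0.12,0,-0.005,0,0,0,0,0,0,0,0,0,0,0,0,0,0,0,0,0,0,0,0,0,0,0,0,0,0,0,0,0,0,0,0])

```text
t: 13.9
ee_pos: [503.7, -15.2, 257.8]
tool_rot: [180.0, 3.0, -158.4]
force: [0.7, 0.8, -4.2]
grip_width: 19.5
gripper_force: 60.0
```

```bash
python3 - <<'E'
from h import *
np.set_printoptions(precision=1,suppress=True)
st=arm.state(); Q=R.from_euler('xyz',st['tool_rot'],degrees=True); print('lip tray', totray(st['ee_pos']+Q.apply([62.5,0,252])))
p=plan([(*tl(139,0,2.8,3),2),(*tl(139,0,3.5,-8),6),(*tl(150,0,25,-20),8),(*tl(140,0,60,-22),8)])
w=cam('wrist'); cv2.imwrite('pics/m4.png',w['frame'][0:320,140:500])
E
```

```text
lip tray [133.9  -0.1   2.9]
now [503.7 -15.2 257.8] [ 180.     3.  -158.4] F [ 0.7  0.8 -4.2] T [ 0.1 -0.   0. ] grip 19.5 60.0 t 13.9 q [  -8.   -2.  111.    2.   68. -120.]
2 x [0.066, -0.001, -0.002, 0.002, -0.002, 0.002] 
   -> [498.8 -17.2 257.7] [ 180.     3.  -158.4]
6 x [-0.201, 0.0, 0.05, 0.0, 0.367, -0.0] 
   -> [543.3   0.3 244.4] [ 180.    -8.  -158.4]
8 x [-0.115, 0.0, -0.014, 0.0, 0.3, -0.0] 
   -> [577.5  13.8 240.3] [ 180.   -20.  -158.4]
8 x [-0.018, 0.0, -0.107, 0.0, 0.05, -0.0] 
   -> [593.8  20.3 270.2] [ 180.   -22.  -158.4]
```

View pics/m4.png

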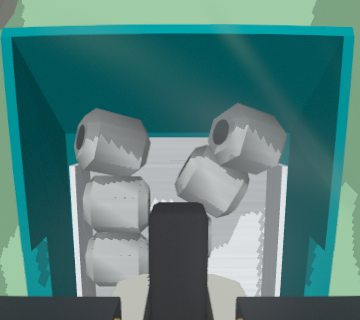

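The lip is at the backstop, and the two front spacers, at (112,140) and (247,137), rest on the lip. I'll curl the nose up along the lean, keeping the pan's rear off the floor.

```bash
python3 - <<'E'
from h import *
plan([(*tl(138,0,3,3),2),(*tl(143.5,0,14.5,-5),3),(*tl(151,0,28,-12),3),(*tl(159,0,41.5,-19),3),(*tl(165.5,0,54,-25),3)])
E
```

```text
now [503.7 -15.2 257.8] [ 180.     3.  -158.4] F [ 0.7  0.4 -4.5] T [ 0.07 -0.06 -0.02] grip 19.7 60.0 t 13.95 q [  -8.   -2.  111.    2.   68. -120.]
2 x [0.053, -0.0, -0.004, 0.002, -0.002, 0.002] 
   -> [499.7 -16.8 257.9] [-180.     3.  -158.4]
3 x [-0.246, -0.0, -0.017, -0.0, 0.533, -0.0] 
   -> [527.1  -6.  260.1] [-180.    -5.  -158.4]
3 x [-0.179, -0.0, -0.034, -0.0, 0.467, -0.0] 
   -> [547.4   2.1 261.5] [-180.   -12.  -158.4]
3 x [-0.163, -0.0, -0.024, -0.0, 0.467, -0.0] 
   -> [565.7   9.3 259.4] [-180.   -19.  -158.4]
3 x [-0.131, -0.0, -0.02, -0.0, 0.4, -0.0] 
   -> [580.2  15.  256. ] [-180.   -25.  -158.4]
```

apply_moves(increments=[0.053,0,-0.004,0,0,0,0,0.053,0,-0.004,0,0,0,0,-0.246,0,-0.017,0,0.533,0,0,-0.246,0,-0.017,0,0.533,0,0,-0.246,0,-0.017,0,0.533,0,0,-0.179,0,-0.034,0,0.467,0,0,-0.179,0,-0.034,0,0.467,0,0,-0.179,0,-0.034,0,0.467,0,0])

```text
t: 14.95
ee_pos: [547.6, 2.1, 261.6]
tool_rot: [180.0, -12.1, -158.4]
force: [0.4, 0.1, -5.3]
grip_width: 19.5
gripper_force: 60.0
```

apply_moves(increments=[-0.163,0,-0.024,0,0.467,0,0,-0.163,0,-0.024,0,0.467,0,0,-0.163,0,-0.024,0,0.467,0,0,-0.131,0,-0.02,0,0.4,0,0,-0.131,0,-0.02,0,0.4,0,0,-0.131,0,-0.02,0,0.4,0,0,0,0,0,0,0,0,0,0,0,0,0,0,0,0])

```text
t: 15.95
ee_pos: [580.2, 15.0, 256.0]
tool_rot: [180.0, -25.0, -158.4]
force: [1.2, -0.4, -4.3]
grip_width: 19.5
gripper_force: 60.0
```

```bash
python3 - <<'E'
from h import *
np.set_printoptions(precision=1,suppress=True)
st=arm.state(); Q=R.from_euler('xyz',st['tool_rot'],degrees=True); print('lip tray', totray(st['ee_pos']+Q.apply([62.5,0,252])))
P,Q=tl(150,0,140,-25)
plan([(P,Q,8)])
w=cam('wrist'); d=cam('scene')
a=cv2.resize(d['frame'][170:330,270:430],(440,440),interpolation=cv2.INTER_CUBIC); b=w['frame'][0:320,140:500]
o=np.zeros((440,800,3),np.uint8); o[:,:440]=a; o[:320,440:]=b; cv2.imwrite('pics/m5.png',o)
E
```

```text
lip tray [165.4  -0.   54. ]
now [580.2  15.  256. ] [ 180.   -25.  -158.4] F [ 1.2 -0.4 -4.3] T [ 0.3 -0.6 -0. ] grip 19.5 60.0 t 15.95 q [  -1.   23.   84.   -9.   96. -111.]
8 x [0.07, -0.0, -0.264, 0.0, 0.0, 0.001] 
   -> [594.5  20.6 342. ] [-180.   -25.  -158.5]
```

View pics/m5.png

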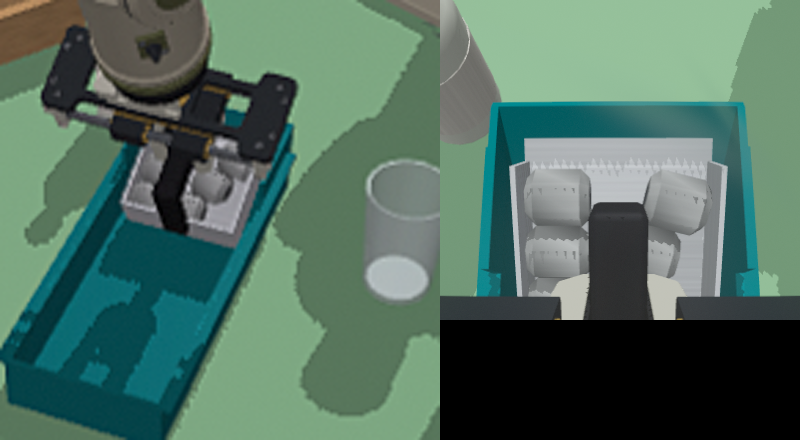

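All six spacers are in the pan, three of them plainly visible in the crop at (558,195), (675,200) and (555,250), and the visible tray floor is empty. I'll lift and check the weight, then carry it over.

```bash
python3 - <<'E'
from h import *
a=tl(150,0,270,-22)
st=[(*a,8)]
BC=np.array([415,-378,0]); by=-14.5
ub=R.from_euler('z',by,degrees=True).apply([1,0,0])
L1=BC-25*ub+[0,0,200]
o0=a[0]; end=lip(L1,-20,by)
Rs=lambda y:R.from_euler('xyz',[0,-22,y],degrees=True)*R.from_euler('x',180,degrees=True)
# TCP waypoints
for f,y in [(.25,147.5),(.5,93.5),(.75,39.5),(1,-14.5)]:
    P=o0*(1-f)+lip(L1+[0,0,70],-22,by)[0]*f; st.append((P,Rs(y),12))
p=plan(st)
E
```

```text
now [580.1  14.9 256.2] [ 180.   -25.  -158.4] F [-0.1 -0.1 -5.1] T [ 0.38 -0.65 -0.01] grip 19.6 60.0 t 16.05 q [  -1.   23.   84.   -9.   96. -111.]
8 x [0.268, 0.0, -0.647, 0.0, -0.075, 0.0] 
   -> [584.3  16.6 480.3] [ 180.   -22.  -158.4]
12 x [0.161, -0.199, 0.065, -0.337, 0.0, 0.836] 
   -> [499.  -70.8 480.3] [-180.   -22.   147.5]
12 x [-0.055, -0.257, -0.022, -0.337, 0.0, 0.834] 
   -> [ 413.9 -158.2  480.2] [180.  -22.   93.5]
12 x [-0.226, -0.103, -0.091, -0.337, 0.0, 0.835] 
   -> [ 328.6 -246.   480.1] [180.  -22.   39.5]
12 x [-0.21, 0.136, -0.085, -0.337, 0.0, 0.834] 
   -> [ 243.3 -333.5  480.2] [180.  -22.  -14.5]
```

apply_moves(increments=[0.268,0,-0.647,0,-0.075,0,0,0.268,0,-0.647,0,-0.075,0,0,0.268,0,-0.647,0,-0.075,0,0,0.268,0,-0.647,0,-0.075,0,0,0.268,0,-0.647,0,-0.075,0,0,0.268,0,-0.647,0,-0.075,0,0,0.268,0,-0.647,0,-0.075,0,0,0.268,0,-0.647,0,-0.075,0,0])

```text
t: 17.05
ee_pos: [584.2, 16.6, 481.3]
tool_rot: [180.0, -22.0, -158.4]
force: [0.2, -0.7, -4.4]
grip_width: 19.4
gripper_force: 60.0
```

```bash
python3 - <<'E'
from h import *
np.set_printoptions(precision=1,suppress=True)
st=arm.state(); print(st['ee_pos'],st['force'],st['torque'])
for n in ('scene','side'):
    d=cam(n); x,y,r=(325,265,75) if n=='scene' else (320,257,62)
    # grey pixels on the tray floor (both halves), by projecting the floor rectangle
    H,S,V=cv2.split(cv2.cvtColor(d['frame'],cv2.COLOR_BGR2HSV)); m=np.zeros(S.shape,np.uint8)
    cv2.fillConvexPoly(m,proj(d,[TC+TR.apply(c) for c in [(-138,-58,3),(138,-58,3),(138,58,3),(-138,58,3)]]).astype(np.int32),1)
    g=((m>0)&~((H>80)&(H<104)&(S>100))).astype(np.uint8); k,l,s,c=cv2.connectedComponentsWithStats(g)
    print(n,m.sum(),[(s[i,4],c[i].round(),totray(onz(d,c[i],10)[0])[:2]) for i in range(1,k) if s[i,4]>15])
E
```

```text
[584.2  16.6 481.3] [ 0.2 -0.7 -4.4] [ 0.3 -0.6  0. ]
scene 4587 []
side 3310 [(np.int32(81), array([298., 294.]), array([134.7,  32.3]))]
```

Both views show the tray floor empty, apart from the bottle top covering part of the side view, and the weight fits. I carry it to the box now.

apply_moves(increments=[0.161,-0.199,0.065,-0.337,0,0.836,0,0.161,-0.199,0.065,-0.337,0,0.836,0,0.161,-0.199,0.065,-0.337,0,0.836,0,0.161,-0.199,0.065,-0.337,0,0.836,0,0.161,-0.199,0.065,-0.337,0,0.836,0,0.161,-0.199,0.065,-0.337,0,0.836,0,0.161,-0.199,0.065,-0.337,0,0.836,0,0.161,-0.199,0.065,-0.337,0,0.836,0])

```text
t: 18.15
ee_pos: [536.0, -51.5, 478.5]
tool_rot: [-179.9, -22.1, 165.3]
force: [-0.2, 0.5, -5.3]
grip_width: 19.7
gripper_force: 60.0
```

apply_moves(increments=[0.161,-0.199,0.065,-0.337,0,0.836,0,0.161,-0.199,0.065,-0.337,0,0.836,0,0.161,-0.199,0.065,-0.337,0,0.836,0,0.161,-0.199,0.065,-0.337,0,0.836,0,-0.055,-0.257,-0.022,-0.337,0,0.834,0,-0.055,-0.257,-0.022,-0.337,0,0.834,0,-0.055,-0.257,-0.022,-0.337,0,0.834,0,-0.055,-0.257,-0.022,-0.337,0,0.834,0])

```text
t: 19.15
ee_pos: [480.1, -108.8, 478.6]
tool_rot: [-179.9, -22.0, 129.3]
force: [0.4, -0.1, -5.2]
grip_width: 19.4
gripper_force: 60.0
```

apply_moves(increments=[-0.055,-0.257,-0.022,-0.337,0,0.834,0,-0.055,-0.257,-0.022,-0.337,0,0.834,0,-0.055,-0.257,-0.022,-0.337,0,0.834,0,-0.055,-0.257,-0.022,-0.337,0,0.834,0,-0.055,-0.257,-0.022,-0.337,0,0.834,0,-0.055,-0.257,-0.022,-0.337,0,0.834,0,-0.055,-0.257,-0.022,-0.337,0,0.834,0,-0.055,-0.257,-0.022,-0.337,0,0.834,0])

```text
t: 20.15
ee_pos: [413.4, -158.2, 478.6]
tool_rot: [-179.9, -22.0, 93.3]
force: [-0.8, 0.7, -4.5]
grip_width: 19.9
gripper_force: 60.0
```

```bash
cat >> h.py <<'E'
BC=np.array([415,-378,0]); BY=-14.5
def bl(x,z,pitch): return lip(BC+R.from_euler('z',BY,degrees=True).apply([x,0,z]),pitch,BY)
E
python3 - <<'E'
from h import *
Rs=lambda y:R.from_euler('xyz',[0,-22,y],degrees=True)*R.from_euler('x',180,degrees=True)
plan([([328.6,-246,480],Rs(39.5),12),(*bl(-25,270,-22),12)])
E
```

```text
now [ 413.4 -158.2  478.6] [-179.9  -22.    93.3] F [-0.8  0.7 -4.5] T [-0.67  0.01  0.06] grip 19.9 60.0 t 20.15 q [-35. -13.  99.  18. 107. -35.]
12 x [-0.225, -0.102, -0.094, -0.338, 0.001, 0.831] 
   -> [ 328.3 -246.1  480.1] [180.  -22.   39.5]
12 x [-0.209, 0.136, -0.085, -0.337, -0.0, 0.835] 
   -> [ 243.4 -333.5  480.3] [-180.   -22.   -14.5]
```

apply_moves(increments=[-0.225,-0.102,-0.094,-0.338,0,0.831,0,-0.225,-0.102,-0.094,-0.338,0,0.831,0,-0.225,-0.102,-0.094,-0.338,0,0.831,0,-0.225,-0.102,-0.094,-0.338,0,0.831,0,-0.225,-0.102,-0.094,-0.338,0,0.831,0,-0.225,-0.102,-0.094,-0.338,0,0.831,0,-0.225,-0.102,-0.094,-0.338,0,0.831,0,-0.225,-0.102,-0.094,-0.338,0,0.831,0])

```text
t: 21.15
ee_pos: [365.8, -226.5, 479.4]
tool_rot: [-179.9, -22.0, 57.4]
force: [-0.2, -0.1, -5.6]
grip_width: 19.4
gripper_force: 60.0
```

apply_moves(increments=[-0.225,-0.102,-0.094,-0.338,0,0.831,0,-0.225,-0.102,-0.094,-0.338,0,0.831,0,-0.225,-0.102,-0.094,-0.338,0,0.831,0,-0.225,-0.102,-0.094,-0.338,0,0.831,0,-0.209,0.136,-0.085,-0.337,0,0.835,0,-0.209,0.136,-0.085,-0.337,0,0.835,0,-0.209,0.136,-0.085,-0.337,0,0.835,0,-0.209,0.136,-0.085,-0.337,0,0.835,0])

```text
t: 22.15
ee_pos: [310.3, -284.1, 479.8]
tool_rot: [-180.0, -22.0, 21.5]
force: [0.1, -0.2, -4.2]
grip_width: 19.6
gripper_force: 60.0
```

apply_moves(increments=[-0.209,0.136,-0.085,-0.337,0,0.835,0,-0.209,0.136,-0.085,-0.337,0,0.835,0,-0.209,0.136,-0.085,-0.337,0,0.835,0,-0.209,0.136,-0.085,-0.337,0,0.835,0,-0.209,0.136,-0.085,-0.337,0,0.835,0,-0.209,0.136,-0.085,-0.337,0,0.835,0,-0.209,0.136,-0.085,-0.337,0,0.835,0,-0.209,0.136,-0.085,-0.337,0,0.835,0])

```text
t: 23.15
ee_pos: [244.0, -333.8, 479.7]
tool_rot: [-179.9, -22.0, -14.5]
force: [-0.3, -0.9, -5.1]
grip_width: 19.3
gripper_force: 60.0
```

```bash
python3 - <<'E'
from h import *
np.set_printoptions(precision=1,suppress=True)
# check box pose from the wrist camera: brown outline on the rim plane
plan([(*bl(-25,150,-20),6),(*bl(-25,74,4),6),(*bl(-25,50,45),12)])
w=cam('wrist'); H,S,V=cv2.split(cv2.cvtColor(w['frame'],cv2.COLOR_BGR2HSV)); m=((H>8)&(H<22)&(S>70)).astype(np.uint8)
for c in cont(m,320,160,320)[:2]:
    p=cv2.approxPolyDP(cv2.convexHull(c),4,True).reshape(-1,2); print(cv2.contourArea(c)); print(np.c_[p,onz(w,p,60)[:,:2]])
print('predicted rim',proj(w,[BC+R.from_euler('z',BY,degrees=True).apply([a,b,60]) for a,b in [(86,86),(86,-86),(-86,-86),(-86,86)]]))
E
```

```text
now [ 244.  -333.8  479.7] [-179.9  -22.   -14.5] F [-0.3 -0.9 -5.1] T [0.1 0.7 0. ] grip 19.3 60.0 t 23.15 q [-69. -33. 113.  18.  86.  36.]
6 x [-0.146, 0.0, 0.454, -0.003, -0.065, -0.001] 
   -> [ 250.4 -335.3  365.4] [180.  -20.  -14.5]
6 x [0.388, 0.0, 0.221, 0.0, -0.8, -0.0] 
   -> [ 347.4 -360.4  329.6] [180.    4.  -14.5]
12 x [0.398, 0.0, -0.035, 0.0, -0.683, -0.0] 
   -> [ 520.5 -405.3  272.4] [180.   45.  -14.5]
3115.0
[[ 235.   109.   521.8 -314.6]
 [ 399.   111.   475.7 -482.8]
 [ 400.   136.   448.6 -475.9]
 [ 233.   137.   491.7 -305.8]]
56.5
[[ 639.    40.   497.5 -787.6]
 [ 633.    26.   516.2 -787.7]
 [ 639.    20.   522.5 -799.4]]
predicted rim [[236.9 110.3]
 [398.7 110.2]
 [403.7 272.7]
 [231.9 272.7]]
```

The box's far rim corners as measured, (235,109) and (399,111), match the prediction within 2 px. I pour now.

apply_moves(increments=[-0.146,0,0.454,0,-0.065,0,0,-0.146,0,0.454,0,-0.065,0,0,-0.146,0,0.454,0,-0.065,0,0,-0.146,0,0.454,0,-0.065,0,0,-0.146,0,0.454,0,-0.065,0,0,-0.146,0,0.454,0,-0.065,0,0,0.388,0,0.221,0,-0.8,0,0,0.388,0,0.221,0,-0.8,0,0])

```text
t: 24.2
ee_pos: [285.6, -344.6, 359.6]
tool_rot: [179.9, -12.0, -14.4]
force: [-0.2, 0.2, -4.7]
grip_width: 19.8
gripper_force: 60.0
```

apply_moves(increments=[0.388,0,0.221,0,-0.8,0,0,0.388,0,0.221,0,-0.8,0,0,0.388,0,0.221,0,-0.8,0,0,0.388,0,0.221,0,-0.8,0,0,0.398,0,-0.035,0,-0.683,0,0,0.398,0,-0.035,0,-0.683,0,0,0.398,0,-0.035,0,-0.683,0,0,0.398,0,-0.035,0,-0.683,0,0])

```text
t: 25.2
ee_pos: [411.2, -376.6, 326.8]
tool_rot: [180.0, 17.5, -14.3]
force: [0.4, -0.4, -4.4]
grip_width: 20.1
gripper_force: 60.0
```

apply_moves(increments=[0.398,0,-0.035,0,-0.683,0,0,0.398,0,-0.035,0,-0.683,0,0,0.398,0,-0.035,0,-0.683,0,0,0.398,0,-0.035,0,-0.683,0,0,0.398,0,-0.035,0,-0.683,0,0,0.398,0,-0.035,0,-0.683,0,0,0.398,0,-0.035,0,-0.683,0,0,0.398,0,-0.035,0,-0.683,0,0])

```text
t: 26.2
ee_pos: [523.0, -405.2, 274.4]
tool_rot: [180.0, 44.8, -14.3]
force: [-0.4, -0.5, -1.9]
grip_width: 19.5
gripper_force: 60.0
```

```bash
python3 - <<'E'
from h import *
np.set_printoptions(precision=1,suppress=True)
st=arm.state(); Q=R.from_euler('xyz',st['tool_rot'],degrees=True); print('lip', R.from_euler('z',-BY,degrees=True).apply(st['ee_pos']+Q.apply([62.5,0,252])-BC))
plan([(*bl(-25,55,58),4),(*bl(-35,110,45),8)])
w=cam('wrist'); cv2.imwrite('pics/pour.png',w['frame'])
E
```

```text
lip [-21.8   0.1  51.5]
now [ 523.  -405.2  274.4] [180.   44.8 -14.3] F [-0.4 -0.5 -1.9] T [-0.1 -0.5 -0. ] grip 19.5 60.0 t 26.2 q [-38.  44.  58. -19. 119.  64.]
4 x [0.336, 0.005, -0.079, 0.009, -0.661, 0.006] 
   -> [ 565.7 -417.   241.6] [180.   58.  -14.5]
8 x [-0.333, -0.0, -0.033, 0.0, 0.325, -0.0] 
   -> [ 510.8 -402.8  332.2] [180.   45.  -14.5]
```

apply_moves(increments=[0.336,0,-0.079,0,-0.661,0,0,0.336,0,-0.079,0,-0.661,0,0,0.336,0,-0.079,0,-0.661,0,0,0.336,0,-0.079,0,-0.661,0,0,0,0,0,0,0,0,0,0,0,0,0,0,0,0,0,0,0,0,0,0,0,0,0,0,0,0,0,0])

```text
t: 27.25
ee_pos: [564.8, -416.1, 243.6]
tool_rot: [179.9, 57.9, -14.5]
force: [-0.9, 0.2, -2.9]
grip_width: 19.7
gripper_force: 60.0
```

```bash
python3 - <<'E'
from h import *
Rs=lambda y:R.from_euler('xyz',[0,0,y],degrees=True)*R.from_euler('x',180,degrees=True)
F,_=scoop((460.5,363.9,3),107,0,G); F[2]=470
a=bl(-35,210,0)
m1=np.array([430,-130,470.])
plan([(*bl(-35,130,40),6),(*a,10),(m1,Rs(26),8),([500,60,470],Rs(66.5),9),(F,Rs(107),9)])
E
```

```text
now [ 564.8 -416.1  243.6] [179.9  57.9 -14.5] F [-0.9  0.2 -2.9] T [-0.17 -0.69  0.04] grip 19.7 60.0 t 27.25 q [-36.  60.  41. -25. 133.  61.]
6 x [-0.587, 0.003, -0.075, 0.006, 0.597, 0.002] 
   -> [ 491.5 -397.9  363.3] [-180.    40.   -14.5]
10 x [-0.512, -0.0, -0.065, -0.0, 0.8, -0.0] 
   -> [ 320.6 -353.7  462.1] [-180.     0.   -14.5]
8 x [0.388, -0.693, -0.025, -0.0, 0.0, -1.013] !!
   -> [ 429.8 -129.9  470.1] [-180.    0.   26.]
9 x [0.517, -0.249, 0.0, -0.0, 0.0, -0.9] 
   -> [500.   59.9 470.1] [-180.    -0.    66.5]
9 x [0.82, -0.183, 0.0, -0.0, -0.0, -0.9] 
   -> [463.4 353.9 470.2] [-180.   -0.  107.]
```

apply_moves(increments=[-0.587,0,-0.075,0,0.597,0,0,-0.587,0,-0.075,0,0.597,0,0,-0.587,0,-0.075,0,0.597,0,0,-0.587,0,-0.075,0,0.597,0,0,-0.587,0,-0.075,0,0.597,0,0,-0.587,0,-0.075,0,0.597,0,0,-0.512,0,-0.065,0,0.8,0,0,-0.512,0,-0.065,0,0.8,0,0])

```text
t: 28.25
ee_pos: [463.2, -389.7, 392.8]
tool_rot: [179.9, 31.9, -14.4]
force: [-0.7, -0.1, -1.4]
grip_width: 19.5
gripper_force: 60.0
```

apply_moves(increments=[-0.512,0,-0.065,0,0.8,0,0,-0.512,0,-0.065,0,0.8,0,0,-0.512,0,-0.065,0,0.8,0,0,-0.512,0,-0.065,0,0.8,0,0,-0.512,0,-0.065,0,0.8,0,0,-0.512,0,-0.065,0,0.8,0,0,-0.512,0,-0.065,0,0.8,0,0,-0.512,0,-0.065,0,0.8,0,0])

```text
t: 29.25
ee_pos: [320.1, -352.9, 462.2]
tool_rot: [179.9, -0.0, -14.3]
force: [-0.9, -0.3, -2.0]
grip_width: 19.6
gripper_force: 60.0
```

```bash
python3 - <<'E'
from h import *
d=cam('scene'); s=cam('side'); w=cam('wrist')
c=lambda im,x,y,ww,h:cv2.resize(im[y:y+h,x:x+ww],(400,300),interpolation=cv2.INTER_CUBIC)
a=np.vstack([np.hstack([c(d['frame'],200,110,120,90),c(s['frame'],270,340,160,120)]),np.hstack([c(d['frame'],250,185,200,150),c(w['frame'],120,0,400,300)])])
cv2.imwrite('pics/m6.png',a)
Rs=lambda y:R.from_euler('xyz',[0,0,y],degrees=True)*R.from_euler('x',180,degrees=True)
F,_=scoop((460.5,363.9,3),107,0,G); F[2]=470
plan([([430,-130,470.],Rs(26),9),([500,60,470],Rs(66.5),10),(F,Rs(107),13)])
E
```

```text
now [ 320.1 -353.1  462.4] [ 1.799e+02  1.000e-01 -1.440e+01] F [-0.1  0.1 -2.7] T [0.05 0.14 0.  ] grip 19.3 60.0 t 29.4 q [-54. -13.  99.  -0.  94.  50.]
9 x [0.35, -0.612, -0.022, 0.002, 0.003, -0.898] 
   -> [ 430.  -130.1  470. ] [180.  -0.  26.]
10 x [0.466, -0.223, 0.0, 0.0, -0.0, -0.81] 
   -> [500.   59.8 470. ] [180.   -0.   66.5]
13 x [0.569, -0.12, 0.0, 0.0, -0.0, -0.623] 
   -> [463.4 353.8 470.1] [180.  -0. 107.]
```

View pics/m6.png

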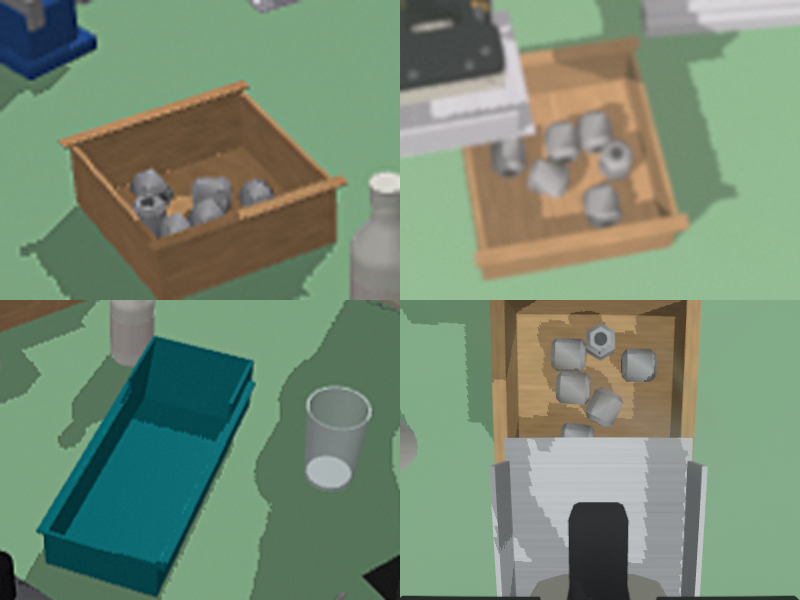

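All six spacers lie in the box (six seen in both the side and wrist crops) and the tray is empty. Now I return the scoop to the mat.

```bash
python3 - <<'E'
from h import *
Rs=lambda y:R.from_euler('xyz',[0,0,y],degrees=True)*R.from_euler('x',180,degrees=True)
F,Q=scoop((460.5,363.9,3),76,0,G)
plan([([430,-130,470.],Rs(20),8),([510,80,470],Rs(50),8),(F+[0,0,200],Q,8),(F+[0,0,6],Q,8)])
E
```

```text
now [ 320.1 -353.1  462.4] [ 1.799e+02  1.000e-01 -1.440e+01] F [-0.1  0.1 -2.7] T [0.05 0.14 0.  ] grip 19.3 60.0 t 29.4 q [-54. -13.  99.  -0.  94.  50.]
8 x [0.356, -0.704, -0.025, 0.002, 0.003, -0.861] 
   -> [ 429.9 -129.9  470. ] [180.  -0.  20.]
8 x [0.575, -0.417, 0.0, 0.0, -0.0, -0.75] 
   -> [510.1  80.  470. ] [180.  -0.  50.]
8 x [0.679, -0.557, 0.047, 0.0, 0.0, -0.65] 
   -> [458.1 353.8 454.9] [180.   0.  76.]
8 x [-0.0, -0.0, 0.606, 0.0, 0.0, 0.0] 
   -> [458.1 353.8 261. ] [180.   0.  76.]
```

apply_moves(increments=[0.356,-0.704,-0.025,0.002,0.003,-0.861,0,0.356,-0.704,-0.025,0.002,0.003,-0.861,0,0.356,-0.704,-0.025,0.002,0.003,-0.861,0,0.356,-0.704,-0.025,0.002,0.003,-0.861,0,0.356,-0.704,-0.025,0.002,0.003,-0.861,0,0.356,-0.704,-0.025,0.002,0.003,-0.861,0,0.356,-0.704,-0.025,0.002,0.003,-0.861,0,0.356,-0.704,-0.025,0.002,0.003,-0.861,0])

```text
t: 30.4
ee_pos: [431.2, -128.8, 469.0]
tool_rot: [-179.9, 0.1, 20.3]
force: [0.1, -0.9, -2.5]
grip_width: 20.0
gripper_force: 60.0
```

apply_moves(increments=[0.575,-0.417,0,0,0,-0.75,0,0.575,-0.417,0,0,0,-0.75,0,0.575,-0.417,0,0,0,-0.75,0,0.575,-0.417,0,0,0,-0.75,0,0.575,-0.417,0,0,0,-0.75,0,0.575,-0.417,0,0,0,-0.75,0,0.575,-0.417,0,0,0,-0.75,0,0.575,-0.417,0,0,0,-0.75,0])

```text
t: 31.4
ee_pos: [510.8, 81.5, 469.1]
tool_rot: [-179.9, 0.1, 50.3]
force: [-0.1, -1.1, -1.9]
grip_width: 19.6
gripper_force: 60.0
```

apply_moves(increments=[0.679,-0.557,0.047,0,0,-0.65,0,0.679,-0.557,0.047,0,0,-0.65,0,0.679,-0.557,0.047,0,0,-0.65,0,0.679,-0.557,0.047,0,0,-0.65,0,0.679,-0.557,0.047,0,0,-0.65,0,0.679,-0.557,0.047,0,0,-0.65,0,0.679,-0.557,0.047,0,0,-0.65,0,0.679,-0.557,0.047,0,0,-0.65,0])

```text
t: 32.4
ee_pos: [457.4, 355.5, 454.1]
tool_rot: [-179.9, 0.0, 76.2]
force: [-0.1, -0.0, -2.6]
grip_width: 19.5
gripper_force: 60.0
```

```bash
python3 - <<'E'
from h import *
np.set_printoptions(precision=1,suppress=True)
F,Q=scoop((460.5,363.9,3),76,0,G)
plan([(F+[0,0,6],Q,8),(F+[0,0,-0.8],Q,6)])
# scoop tilt in grip: lip corners (bright pan edge) as seen vs predicted for level scoop
st=arm.state(); q=R.from_euler('xyz',st['tool_rot'],degrees=True)
w=cam('wrist'); P=[st['ee_pos']+q.apply([a+10.5,b,252-c]) for a,b,c in [(52,50,1.5),(52,-50,1.5),(30,10,97),(30,-10,97)]]
pr=proj(w,P); print('pred lip corners, handle front',pr)
g=w['frame'].min(2); u=int(pr[0,0]+pr[1,0])//2
for uu in (u-25,u+25): 
    col=g[:,uu].astype(int); v=int(pr[:2,1].mean()); print(uu,[(k,col[k]) for k in range(v-10,v+11,2)])
E
```

```text
now [457.4 355.5 454.1] [-179.9    0.    76.2] F [-0.1 -0.  -2.6] T [-0.1  0.1  0. ] grip 19.5 60.0 t 32.4 q [33.  3. 84.  0. 92. 47.]
8 x [-0.005, 0.003, 0.604, -0.002, 0.001, 0.006] 
   -> [457.8 353.6 260.9] [-180.    0.   76.]
6 x [0.001, 0.001, 0.028, -0.0, 0.0, -0.0] 
   -> [458.1 353.8 254.1] [-180.    0.   76.]
pred lip corners, handle front [[412.9 136.4]
 [224.6 136.4]
 [350.1 210.3]
 [288.1 210.3]]
293 [(126, np.int64(48)), (128, np.int64(48)), (130, np.int64(48)), (132, np.int64(46)), (134, np.int64(46)), (136, np.int64(48)), (138, np.int64(181)), (140, np.int64(200)), (142, np.int64(200)), (144, np.int64(203)), (146, np.int64(202))]
343 [(126, np.int64(71)), (128, np.int64(69)), (130, np.int64(69)), (132, np.int64(68)), (134, np.int64(65)), (136, np.int64(64)), (138, np.int64(199)), (140, np.int64(198)), (142, np.int64(199)), (144, np.int64(201)), (146, np.int64(202))]
```

Lip as predicted (no slip in the grip). Set down, then let go.

apply_moves(increments=[-0.005,0.003,0.604,-0.002,0,0.006,0,-0.005,0.003,0.604,-0.002,0,0.006,0,-0.005,0.003,0.604,-0.002,0,0.006,0,-0.005,0.003,0.604,-0.002,0,0.006,0,-0.005,0.003,0.604,-0.002,0,0.006,0,-0.005,0.003,0.604,-0.002,0,0.006,0,-0.005,0.003,0.604,-0.002,0,0.006,0,-0.005,0.003,0.604,-0.002,0,0.006,0])

```text
t: 33.45
ee_pos: [458.3, 352.5, 260.3]
tool_rot: [-180.0, 0.0, 75.9]
force: [-0.5, -0.3, -1.7]
grip_width: 20.0
gripper_force: 60.0
```

apply_moves(increments=[0,0,0.028,0,0,0,0,0,0,0.028,0,0,0,0,0,0,0.028,0,0,0,0,0,0,0.028,0,0,0,0,0,0,0.028,0,0,0,0,0,0,0.01,0,0,0,0,0,0,0,0,0,0,0,0,0,0,0,0,0,0])

```text
t: 34.45
ee_pos: [458.5, 352.1, 255.8]
tool_rot: [180.0, -0.1, 75.9]
force: [0.3, 0.2, -2.5]
grip_width: 19.4
gripper_force: 60.0
```

apply_moves(increments=[0.02,0,0.01,0,0,0,0,0.02,0,0.01,0,0,0,0,0,0,0.01,0,0,0,0,0,0,0.01,0,0,0,0,0,0,0,0,0,0,0,0,0,0,0,0,0,0,0,0,0,0,0,0,0,0,0,0,0,0,0,0])

```text
t: 35.45
ee_pos: [459.1, 353.9, 254.9]
tool_rot: [179.9, -0.1, 75.9]
force: [-1.6, -1.2, 5.9]
grip_width: 19.7
gripper_force: 60.0
```

Contact (Fz turned to +5.9 N). Open, then rise straight up.

apply_moves(increments=[0,0,0,0,0,0,0.4,0,0,0,0,0,0,0.7,0,0,0,0,0,0,1,0,0,0,0,0,0,1,0,0,0,0,0,0,1,0,0,0,0,0,0,1,0,0,0,0,0,0,1,0,0,0,0,0,0,1])

```text
t: 36.45
ee_pos: [458.9, 353.7, 254.1]
tool_rot: [180.0, -0.1, 75.9]
force: [-0.1, -0.5, -0.2]
grip_width: 91.8
gripper_force: 0.0
```

apply_moves(increments=[0,0,-0.2,0,0,0,1,0,0,-0.5,0,0,0,1,0,0,-0.6,0,0,0,1,0,0,-0.6,0,0,0,1,0,0,-0.6,0,0,0,1,0,0,-0.6,0,0,0,1,0,0,-0.6,0,0,0,1,0,0,0,0,0,0,1])

```text
t: 37.45
ee_pos: [459.3, 353.9, 406.3]
tool_rot: [179.7, -0.3, 75.9]
force: [-0.2, 0.2, -0.0]
grip_width: 93.0
gripper_force: 0.0
```

```bash
python3 - <<'E'
from h import *
np.set_printoptions(precision=1,suppress=True)
w=cam('wrist'); g=w['frame'].min(2)
F=R.from_euler('z',76,degrees=True); pr=proj(w,[np.array([460.5,363.9,3])+F.apply(c) for c in [(52,50,1.5),(52,-50,1.5),(0,0,2.5)]]); print(pr)
m=(g>110).astype(np.uint8); cs=cont(m,int(pr[2,0]),int(pr[2,1]),90)[0]; p=cv2.approxPolyDP(cv2.convexHull(cs),3,True).reshape(-1,2); print(p)
l=sorted(p.tolist(),key=lambda q:q[1])[:2]; L=onz(w,l,4.5)[:,:2]; d=L[0]-L[1]; print('lip',L,np.linalg.norm(d),'centre err',L.mean(0)-52*F.apply([1,0,0])[:2]-[460.5,363.9])
s=cam('scene'); hb=proj(s,[np.array([460.5,363.9,3])+F.apply([x,0,85]) for x in (-50,0,25)]); print('handle dark?',[s['frame'][int(v),int(u)].tolist() for u,v in hb])
# bystanders: scene changed vs start?
d0=cv2.absdiff(cv2.imread('pics/scene0.png'),s['frame']).max(2)
for nm,P in [('cup',(424,151,20)),('bottle',(423,-162,60))]:
    u,v=proj(s,[P])[0].astype(int); print(nm,d0[v-12:v+12,u-12:u+12].mean())
print(arm.state()['t'],arm.state()['ee_pos'],arm.state()['grip_width'])
E
```

```text
[[257.6 137.1]
 [371.5 136.8]
 [314.8 195.7]]
[[372 137]
 [367 248]
 [265 248]
 [259 137]]
lip [[522.  402. ]
 [425.7 426.2]] 99.24422454004608 centre err [ 0.8 -0.3]
handle dark? [[19, 16, 16], [21, 19, 19], [20, 19, 20]]
cup 1.7517361111111112
bottle 1.6597222222222223
37.55 [458.7 353.5 402.6] 93.24121467291342
```

The scoop stands level within 1 mm of the mat's middle, and the cup and bottle have not moved. Handing in.

```bash
python3 -c "
from plant import arm
print(arm.hand_in())"
```

```text
the job is handed in; nothing more can be done
None
```

I tipped all six spacers into the kit box, set the scoop upright within about 1 mm of the mat's middle and let go, and handed the job in at about 37.6 s; hand-in gave no verdict, and of the bystanders I compared only the cup and bottle with the start.

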